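# Desiccant canister into the shoe box: hold it over the box with the tongs

## Robot

A 6-joint arm with a two-finger parallel gripper is mounted at the origin on the work surface; the furniture and walls round the work are solid. World frame = base frame: x ahead of the robot, y to its left, z up, the work surface at z = 0. Lengths are in m, angles in rad, forces in N, time in s.
With the tool pointing down it reaches from about 0.3 to 0.775 m from the base axis. Payload 14.6 kg.
Tool frame: the origin (TCP) lies at the very end of the fingers, on their centre line; the grasp point (between the pads) lies 19 mm behind it; z points along the fingers, y is the line along which they close (so a half turn about z gives the same grasp; the last joint's range is limited). The gripper opens to 94 mm and grips with 3 to 60 N. Pads are 16 mm wide; open, the fingers measure 119 mm over their backs; the gripper's body (75 mm by 177 mm) begins 78 mm behind the grasp point.
Start: joints at [1.236, 0.3, 1.521, -0, 1.321, -0.067], TCP at [0.146, 0.53, 0.205] pointing down, gripper open.
Joint ranges: [-3.03, 3.03], [-0.79, 2.21], [0.23, 2.52], [-1.04, 4.18], [0, 3.07], [-2.55, 2.55]. Speed limits (rad/s): [2.22, 2.22, 2.57, 3.14, 3.14, 3.14].

## Interface

Orientations are given as [roll, pitch, yaw] about the fixed x, y, z axes, in that order (R = Rz(yaw) Ry(pitch) Rx(roll)).
In Python, from station import * gives the robot as it stands.
- The arm moves only by the tool jog_arm, never from a script. Its argument "rows" is a list of rows, each a list of 3 entries, a list of its own where there are three numbers: the shift along the tool's x, y, z in m, then the turn about the tool's z in degrees, then the finger opening in m, from 0 to 0.094. A call has 1 to 12 rows; each row shifts and turns the commanded pose from where the row before left it, along the tool's axes as they then stand; what a row does not reach is not made up. A row lasts 1/12 s, in which the tool goes at most 41.7 mm and 7.16 degrees, less where a joint would pass 70% of its speed; a pose out of reach is approached as far as the arm can. A call is refused whole if a number of a shift passes 0.0417 or a number of a turn 7.16, either way. A call with a gripper value outside its range is refused whole. The fingers move at their own pace and stop on an object; "squeeze" is the grip in N (left out, the last holds). Time passes only in rows, so rows that do not move let the fingers close. It gives the time, the measured TCP pose, the force, the opening and the grip force at its end, in the units of the state.
- get_obs(): the state, without advancing time (a new reading comes with each control period).
- camera(name): name is "side" or "top" or "wrist"; returns a dict with "image" (480x640x3 uint8, red, green, blue), "range_z" (480x640 float32, m along the optical axis (not along the pixel's ray), 0 where there is no reading), "K" (3x3 intrinsics, pixels), "world_from_camera" (4x4, takes a point from camera to world coordinates); the wrist camera has in their place "T_tool_cam" (4x4, takes a point from camera to tool coordinates, whose origin is the TCP and whose axes are the flange's). Camera axes: x right, y up, looking along -z (the intrinsics and any distortion apply to the point x, -y, -z); pixel columns grow to the right and rows downward; lengths in m; the calibration is good to about 2 mm. The wrist camera is an equidistant fisheye: a pixel r from the principal point sees the ray r / f radians off the axis. A picture is of the moment at which its call begins: read the wrist's pose just before it.
- hand_in(): hands the job in; it is judged then, once.
Trained networks look in a picture, given as the dict that the camera call returned (one of the last four; its "shot" number tells which), for a name from the list of things; names that differ only in an ending like _2 or _b are one class to them, and where a whole thing is asked for, a point or a joint stands for the part that bears it (a point fixed in the world has none). Each returns a list of dicts, best first, with "p" (0 to 1); they miss things now and then, are a little off and sometimes report something else, mostly with a low value. They report only what shows in the picture. A call takes as long as a camera call.
- search_frame(label, picture): "at" ([column, row] as shares, 0 to 1, of the picture: columns of its width, rows of its height, amid what is visible of it).
- spot_point(label, picture): "at" ([column, row] as shares, 0 to 1, of the picture: columns of its width, rows of its height: a listed point, or the origin of a listed thing).
The state is a dict: "time_s": time; "qpos": joint angles; "joint_vel": joint speeds; "tau": joint torques, N m; "ee_pos": TCP position; "eef_rot": TCP orientation; "force": force on the tool from outside, world axes, zero at the start; "moment": the same for the moment, N m; "grip_width": finger opening in m; "grip_force": force on a finger pad.
Only numpy, scipy, OpenCV 4.12 (cv2) and the standard library are available. Lean on these libraries where they do the work, as an engineer would, in place of code of your own. Each camera call takes 0.05 s, during which the arm holds its last target. There are 200 camera calls.

## Task

The little desiccant canisters must not be handled: pick up the tongs from their stand by the black grips, reach over the tray and close the tongs on the one canister that is smaller than the others, without the gripper ever touching a canister and without shifting or upsetting the other five. Carry it in the tongs to the open shoe box and finish while holding it there, still pinched in the tongs above the middle of the open box and a little clear of its rim; do not drop it in or put anything down, and leave the lid as it is.

Things in the scene. Friction and masses are not known exactly. Their poses are not given: they have to be found in the camera images.
- tongs_grip (a point): Level steel tongs, 205 mm long, 125 g, balanced here: midway between their two black ribbed grips (52 long, 24 high, flat outside, 58 mm over the outsides when open, 44 when closed on the small canister), half-way up, 80 mm above the bench. x runs ahead to the jaws, y across the arms (squeeze along it), z up. Hinge 75 mm behind. Undersides of the arms 9 mm (of the grips 12 mm) below.
- tongs_jaws (a point): Middle between the open jaws: 110 mm ahead of tongs_grip, 52 mm below it. The pads hang there, 20 mm high, 25 mm long, a shallow V, 55 mm apart at their lips, 74 mm over the outsides; the jaw plates end 62 mm below tongs_grip. This point is fixed to the left arm: once squeezed, the true middle stays straight ahead of the middle of the grips.
- tongs_arm (a joint): Closing angle of the tongs, rad: 0 open, about 0.19 on the small canister, 0.31 shut. A spring opens them: each grip pushes out with 6 N when open and 10 N when closed on the canister, so squeezing the grips together by about 5 mm carries the tongs with the jaws still open (the jaws' gap shrinks 2.5 times as much as the grips').
- small_center (a point): Centre of the small canister (the one to take): upright white plastic cylinder, 26 mm in diameter, 30 mm high, this point 15 mm above the tray floor; loose, about 18 g. It stands in any of the six places of the tray.
- big_1_center (a point): Centre of one of the five bigger canisters: upright white cylinder, 32 mm in diameter, 42 mm high, this point 21 mm above the tray floor; loose, to be left standing in its place.
- big_2_center (a point): Centre of one of the five bigger canisters: upright white cylinder, 32 mm in diameter, 42 mm high, this point 21 mm above the tray floor; loose, to be left standing in its place.
- big_3_center (a point): Centre of one of the five bigger canisters: upright white cylinder, 32 mm in diameter, 42 mm high, this point 21 mm above the tray floor; loose, to be left standing in its place.
- big_4_center (a point): Centre of one of the five bigger canisters: upright white cylinder, 32 mm in diameter, 42 mm high, this point 21 mm above the tray floor; loose, to be left standing in its place.
- big_5_center (a point): Centre of one of the five bigger canisters: upright white cylinder, 32 mm in diameter, 42 mm high, this point 21 mm above the tray floor; loose, to be left standing in its place.
- tray: Low open aluminium tray, fixed, 152 (x) by 192 (y) by 14 mm high; origin under its centre; floor 4 mm thick. The six canisters stand on it in two rows (65 mm apart along its x) of three (62 mm apart along its y).
- stand: Fixed stand of the tongs: grey base plate 150 by 96 by 6 mm, two dark wire bars across it, 50 mm behind and 60 mm ahead of its middle, tops 71 mm above the bench, ends upturned to 84 mm; fingers fit between the bars. Origin under its middle; x the way the tongs point.
- box_mouth (a point): Centre of the opening of the fixed cardboard shoe box, 118 mm above the bench, level with its rim. The opening is 217 (x) by 252 (y) mm; a shoe lies inside, below the rim. The lid stands open at the far (+x) edge, leaning back, as wide as the box, and rises about 0.2 m above the rim: come from the front or from the right in front of it.
- shoe_box_lid (a joint): Angle of the shoe box's lid, rad: 0 shut; it starts open at 1.9 to 2.3 and stays where it is; leave it.
- monitor: Fixed computer monitor at the right side, not part of the job: a solid obstacle. Origin under its foot (190 by 250 mm); its screen faces its own -x, 540 mm wide along y, 36 mm in front of the origin, from 170 to 505 mm above the bench. An arm that starts behind or beside it should rise over its top first.

How it is judged:
By the outcome, as a careful person would: the job done as asked, in the order asked, and still so for the second after the job is handed in, while the arm keeps its last pose, push and grip.
It also fails if it takes over 51 s, if anything falls off the work surface, if the arm or the gripper's body presses on something with over 40 N, if the wrist force passes 120 N, or if a joint passes its speed limit or range.

## Working session

There is one attempt and no reset: what is moved stays moved. The work goes in short steps, Python scripts to look and compute and a tool call to move; the robot and the scene stay as the last step left them, time stands still between calls to the robot, and variables do not carry over. Pictures are saved under pics/ and viewed, at most 10 in all, crops included, and the job is handed in when it is done.

Besides the shell and the picture viewer there is one more tool, called after ">>>" in YAML: its name, and indented under it one key for each argument. jog_arm: Moves the arm, as the interface text tells. Its arguments: {"type":"object","properties":{"rows":{"type":"array","items":{"type":"array"}},"squeeze":{"type":"number"}},"required":["rows"]}

```bash
mkdir -p pics; cat > h.py <<'E'
from station import *
import numpy as np, cv2
from scipy.spatial.transform import Rotation as R
def px2w(c,u,v,z=None,plane=None):
    """pixel -> world with range (plane None) or on horizontal plane z=plane"""
    K=c["K"];T=np.array(c["world_from_camera"])
    d=np.array([(u-K[0][2])/K[0][0],-(v-K[1][2])/K[1][1],-1.0])
    if plane is None:
        p=d*(c["range_z"][int(v),int(u)] if z is None else z)
        return T[:3,:3]@p+T[:3,3]
    dw=T[:3,:3]@d; return T[:3,3]+dw*(plane-T[2,3])/dw[2]
def cloud(c):
    K=c["K"];T=np.array(c["world_from_camera"]);z=c["range_z"]
    v,u=np.mgrid[0:480,0:640]
    p=np.stack([(u-K[0][2])/K[0][0]*z,-(v-K[1][2])/K[1][1]*z,-z],-1)
    return p@T[:3,:3].T+T[:3,3]
def save(c,n): cv2.imwrite("pics/"+n,cv2.cvtColor(c["image"],cv2.COLOR_RGB2BGR))
E
python3 - <<'E'
from h import *
o=get_obs();print(o["time_s"],o["ee_pos"],o["eef_rot"],o["grip_width"])
for n in("top","side"):
    c=camera(n);save(c,n+"1.png")
    print(n,np.round(np.array(c["world_from_camera"])[:3],3).tolist(),c["K"])
    for l in("tongs_grip","tongs_jaws","small_center","big_1_center","tray","stand","box_mouth","monitor"):
        for r in spot_point(l,c)[:6]:
            u,v=r["at"][0]*640,r["at"][1]*480
            h=dict(tongs_grip=.08,tongs_jaws=.028,small_center=.019,big_1_center=.025,box_mouth=.118).get(l,0)
            print(l,round(r["p"],2),round(u),round(v),px2w(c,u,v,plane=h).round(3))
E
```

```text
0.0 [0.14548689 0.53014821 0.20491965] [-3.14048966e+00 -4.35208197e-06  2.87379967e+00] 0.09413906218558248
top [[-0.02, 0.981, -0.193, 0.234], [-1.0, -0.024, -0.017, -0.112], [-0.021, 0.193, 0.981, 1.667]] [[526.39464438   0.         336.86546006]
 [  0.         526.39464438 239.40261543]
 [  0.           0.           1.        ]]
tongs_grip 0.73 405 255 [ 0.492 -0.29   0.08 ]
small_center 0.51 290 239 [0.564 0.065 0.019]
small_center 0.2 185 237 [0.579 0.405 0.019]
big_1_center 0.58 307 237 [0.569 0.011 0.025]
tray 0.64 309 228 [0.601 0.008 0.   ]
stand 0.9 400 258 [ 0.496 -0.285  0.   ]
box_mouth 0.86 187 236 [0.559 0.367 0.118]
monitor 0.42 328 234 [ 0.582 -0.054  0.   ]
monitor 0.36 325 210 [ 0.662 -0.047  0.   ]
side [[-0.284, -0.731, 0.621, 1.343], [0.959, -0.216, 0.184, 0.123], [-0.0, 0.648, 0.762, 1.078]] [[497.57020518   0.         320.89351649]
 [  0.         497.57020518 239.96966228]
 [  0.           0.           1.        ]]
tongs_grip 0.72 258 214 [ 0.489 -0.309  0.08 ]
tongs_grip 0.26 517 282 [0.523 0.382 0.08 ]
tongs_jaws 0.57 253 263 [ 0.613 -0.28   0.028]
tongs_jaws 0.36 334 292 [ 0.644 -0.049  0.028]
tongs_jaws 0.2 265 235 [ 0.512 -0.284  0.028]
small_center 0.4 384 278 [0.559 0.063 0.019]
big_1_center 0.74 262 218 [ 0.451 -0.318  0.025]
tray 0.63 359 295 [0.615 0.013 0.   ]
stand 0.95 265 236 [ 0.496 -0.293  0.   ]
box_mouth 0.61 519 283 [0.556 0.378 0.118]
monitor 0.67 335 289 [ 0.614 -0.054  0.   ]
```

View pics/top1.png

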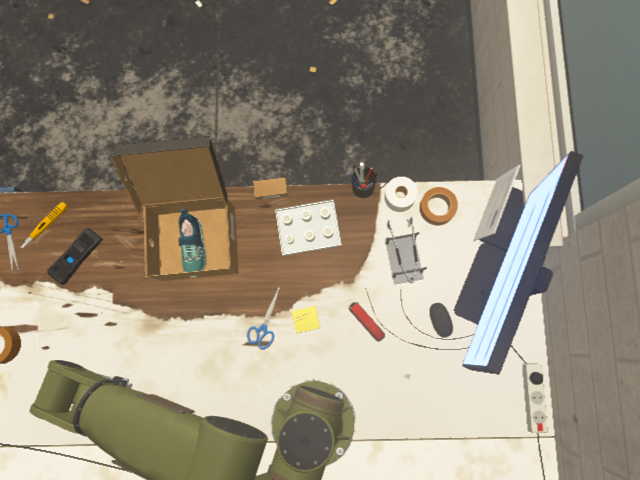

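View pics/side1.png

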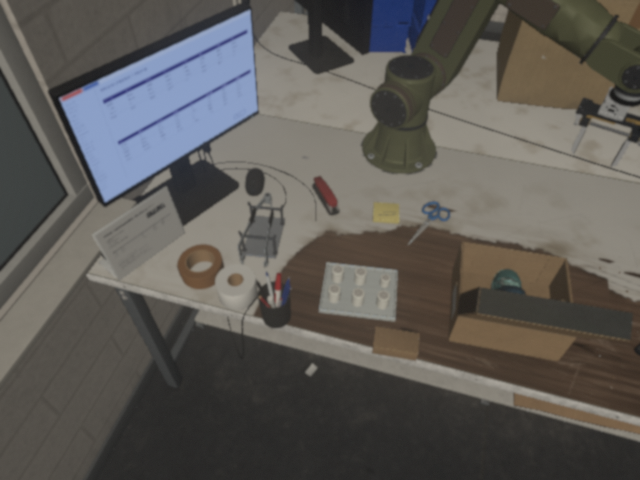

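The top view shows the tray around (308,228), the tongs and stand around (405,250), the box around (190,240) and the monitor on the right. In the side view the tray is near (360,292), with the smaller canister likely at (384,280). I'll check the canister heights, the tongs' heading and the monitor's extent in the depth images.

```bash
python3 - <<'E'
from h import *
c=camera("top");P=cloud(c)
def blobs(m,mn=8):
    n,l,s,ce=cv2.connectedComponentsWithStats(m.astype(np.uint8))
    for i in range(1,n):
        if s[i,4]>=mn:
            q=P[l==i];print(s[i,4],ce[i].round(1),np.median(q,0).round(3),"max",q.max(0).round(3),"min",q.min(0).round(3))
X,Y,Z=P[...,0],P[...,1],P[...,2]
print("canisters");blobs((Z>.024)&(Z<.06)&(X>.5)&(X<.7)&(Y>-.12)&(Y<.13))
print("tray");m=(Z>.002)&(Z<.06)&(X>.48)&(X<.72)&(Y>-.14)&(Y<.15)&(c["image"].min(-1)>110)
r=cv2.minAreaRect(np.float32(P[m][:,:2]));print(r,m.sum())
print("tongs");m=(Z>.05)&(Z<.12)&(X>.38)&(X<.68)&(Y>-.36)&(Y<-.22);blobs(m,5)
q=P[m][:,:2];u,s,vt=np.linalg.svd(q-q.mean(0),full_matrices=False);print(vt[0],s,q.mean(0))
print("stand");m=(Z>.003)&(Z<.02)&(X>.38)&(X<.62)&(Y>-.37)&(Y<-.2);print(m.sum(),cv2.minAreaRect(np.float32(P[m][:,:2])))
print("monitor");m=(Z>.17)&(Y<-.3)&(X>0);q=P[m];print(q.min(0),q.max(0));
for x in(.1,.2,.3,.4,.5,.6,.7):
    k=q[abs(q[:,0]-x)<.02];print(x,k[:,1].max() if len(k) else None)
print("box");m=(Z>.1)&(Z<.13)&(X>.4)&(X<.75)&(Y>.2)&(Y<.55);print(cv2.minAreaRect(np.float32(P[m][:,:2])))
w=camera("wrist");print(w["K"],np.round(w["T_tool_cam"],3))
im=cv2.cvtColor(c["image"],cv2.COLOR_RGB2BGR)
big=lambda a,b,d,e:cv2.resize(im[b:e,a:d],(400,400),interpolation=cv2.INTER_CUBIC)
cv2.imwrite("pics/crop1.png",np.hstack([big(270,190,350,270),big(365,210,445,290)]))
E
```

```text
canisters
92 [324.5 212.8] [ 0.64  -0.046  0.046] max [ 0.657 -0.032  0.054] min [ 0.626 -0.061  0.024]
91 [305.5 215.1] [0.635 0.013 0.045] max [0.653 0.029 0.055] min [ 0.622 -0.001  0.025]
92 [286.  218.9] [0.624 0.076 0.045] max [0.641 0.092 0.054] min [0.611 0.061 0.024]
92 [327.2 231.7] [ 0.578 -0.054  0.045] max [ 0.597 -0.038  0.054] min [ 0.566 -0.069  0.026]
89 [308.7 235.1] [0.57  0.004 0.045] max [0.587 0.02  0.054] min [ 0.555 -0.009  0.026]
53 [288.5 238.6] [0.562 0.068 0.034] max [0.574 0.081 0.043] min [0.551 0.058 0.027]
tray
((0.6255242824554443, 0.014435984194278717), (0.19860315322875977, 0.1968270242214203), 8.885602951049805) 2197
tongs
231 [400.8 201.7] [ 0.667 -0.288  0.064] max [ 0.68  -0.245  0.074] min [ 0.649 -0.333  0.05 ]
461 [405.6 252.8] [ 0.496 -0.299  0.083] max [ 0.614 -0.235  0.103] min [ 0.409 -0.352  0.051]
[-0.99907536 -0.04299341] [2.43460478 0.73351342] [ 0.55754634 -0.29242968]
stand
1420 ((0.5001052618026733, -0.28495144844055176), (0.23947444558143616, 0.16979603469371796), 0.049907758831977844)
monitor
[ 1.38242103e-04 -8.32011329e-01  1.70025176e-01] [ 1.27624095 -0.40481122  0.53223029]
0.1 -0.7751504177867705
0.2 -0.407403851096384
0.3 -0.45350482908396395
0.4 -0.5019762167765961
0.5 -0.5490711511109596
0.6 -0.5605521242193661
0.7 -0.6028396990409157
box
((0.5676794052124023, 0.3732466995716095), (0.23801356554031372, 0.2619762122631073), 4.18602180480957)
[[371.64829954   0.         319.74708959]
 [  0.         371.64829954 249.43834254]
 [  0.           0.           1.        ]] [[-0.001  0.957  0.289  0.083]
 [ 1.     0.001  0.001 -0.001]
 [ 0.001  0.289 -0.957 -0.179]
 [ 0.     0.     0.     1.   ]]
```

View pics/crop1.png

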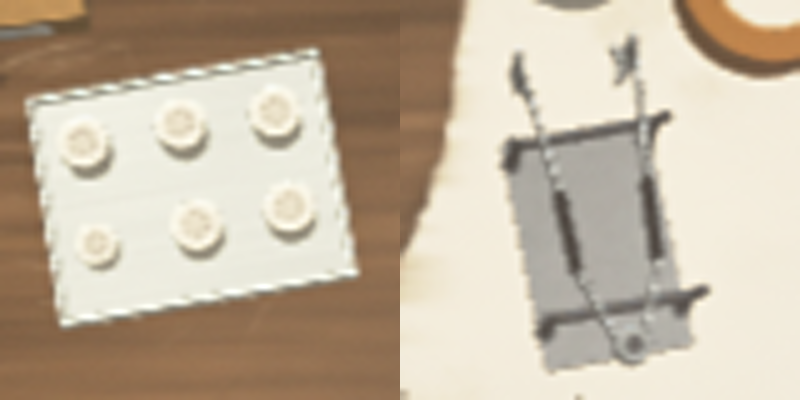

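The small canister is the near-left one at about (0.562, 0.068): its top is at 0.034 m, and the other five are at about 0.046 m. The crop shows the grips at (568,232) and (652,218) and the hinge at (633,345), so the tongs' yaw is about 0.155. Next I'll plan the approach.

```bash
cat >> h.py <<'E'
def plan(wps,yaw1,vmax=.034,tmax=7.0,g=.094,pos=None,yaw=None,nmin=1):
    """print rows going through wps (list of xyz), ending at yaw1"""
    o=get_obs()
    p=np.array(o["ee_pos"] if pos is None else pos,float)
    r=o["eef_rot"];yw=r[2] if yaw is None else yaw
    pts=[p]+[np.array(w,float) for w in wps]
    n=[max(1,int(np.ceil(np.linalg.norm(b-a)/vmax))) for a,b in zip(pts,pts[1:])]
    path=np.vstack([a+(b-a)*np.arange(1,k+1)[:,None]/k for a,b,k in zip(pts,pts[1:],n)])
    dy=(yaw1-yw+np.pi)%(2*np.pi)-np.pi
    if abs(dy)>2.6: dy=yaw1-yw
    N=max(nmin,len(path),int(np.ceil(np.degrees(abs(dy))/tmax)))
    t=np.linspace(0,1,len(path)+1);s=np.linspace(0,1,N+1)[1:]
    full=np.vstack([p,path]);path=np.stack([np.interp(s,t,full[:,i]) for i in range(3)],1)
    cur=p.copy();tot=0;rows=[]
    for i in range(N):
        Rm=R.from_euler("xyz",[np.pi,0,yw]).as_matrix()
        d=np.round(Rm.T@(path[i]-cur),4);cur=cur+Rm@d
        tr=round(-np.degrees(dy)*(i+1)/N-tot,1);tot+=tr;yw-=np.radians(tr)
        rows.append([d.tolist(),tr,g])
    print(len(rows),"end",cur.round(4),round(yw,4))
    for k in range(0,N,12): print(str(rows[k:k+12]).replace(" ",""))
E
python3 - <<'E'
from h import *
plan([(.36,.25,.30),(.47,-.29,.25)],.155)
E
```

```text
28 end [ 0.47 -0.29  0.25] 0.1546
[[[-0.0255,-0.0194,-0.0086],np.float64(5.6),0.094],[[-0.0274,-0.0169,-0.0086],np.float64(5.5),0.094],[[-0.0288,-0.0141,-0.0086],np.float64(5.6),0.094],[[-0.03,-0.0113,-0.0086],np.float64(5.6),0.094],[[-0.031,-0.0082,-0.0086],np.float64(5.5),0.094],[[-0.0317,-0.0053,-0.0086],np.float64(5.6),0.094],[[-0.032,-0.0022,-0.0086],np.float64(5.5),0.094],[[-0.0321,0.001,-0.0086],np.float64(5.6),0.094],[[-0.0318,0.004,-0.0086],np.float64(5.6),0.094],[[-0.0313,0.0072,-0.0085],np.float64(5.5),0.094],[[-0.0305,0.0101,-0.0086],np.float64(5.6),0.094],[[-0.0324,-0.0011,0.0029],np.float64(5.6),0.094]]
[[[-0.0323,0.002,0.0029],np.float64(5.5),0.094],[[-0.032,0.0052,0.003],np.float64(5.6),0.094],[[-0.0314,0.0082,0.0029],np.float64(5.6),0.094],[[-0.0304,0.0113,0.003],np.float64(5.5),0.094],[[-0.0291,0.0142,0.0029],np.float64(5.6),0.094],[[-0.0277,0.0169,0.0029],np.float64(5.5),0.094],[[-0.0259,0.0195,0.003],np.float64(5.6),0.094],[[-0.0239,0.0219,0.0029],np.float64(5.6),0.094],[[-0.0216,0.0241,0.003],np.float64(5.5),0.094],[[-0.0192,0.0261,0.0029],np.float64(5.6),0.094],[[-0.0166,0.0279,0.003],np.float64(5.6),0.094],[[-0.0138,0.0294,0.0029],np.float64(5.5),0.094]]
[[[-0.0109,0.0305,0.0029],np.float64(5.6),0.094],[[-0.0078,0.0314,0.003],np.float64(5.5),0.094],[[-0.0048,0.0321,0.0029],np.float64(5.6),0.094],[[-0.0017,0.0324,0.003],np.float64(5.6),0.094]]
```

>>> jog_arm:
  rows:
    - [[-0.0255, -0.0195, -0.0085], 5.6, 0.094]
    - [[-0.0275, -0.017, -0.0085], 5.5, 0.094]
    - [[-0.029, -0.014, -0.0085], 5.6, 0.094]
    - [[-0.03, -0.0115, -0.0085], 5.6, 0.094]
    - [[-0.031, -0.008, -0.0085], 5.5, 0.094]
    - [[-0.0315, -0.0055, -0.0085], 5.6, 0.094]
    - [[-0.032, -0.002, -0.0085], 5.5, 0.094]
    - [[-0.032, 0.001, -0.0085], 5.6, 0.094]
    - [[-0.032, 0.004, -0.0085], 5.6, 0.094]
    - [[-0.0315, 0.007, -0.0085], 5.5, 0.094]
    - [[-0.0305, 0.01, -0.0085], 5.6, 0.094]
    - [[-0.0325, -0.001, 0.003], 5.6, 0.094]

```text
time_s: 2.0
ee_pos: [0.3685, 0.2167, 0.2976]
eef_rot: [3.139, -0.001, 1.703]
force: [-0.3, -0.2, 0.2]
grip_width: 0.0942
grip_force: 0.0
```

>>> jog_arm:
  rows:
    - [[-0.0325, 0.002, 0.003], 5.5, 0.094]
    - [[-0.032, 0.005, 0.003], 5.6, 0.094]
    - [[-0.0315, 0.008, 0.003], 5.6, 0.094]
    - [[-0.0305, 0.0115, 0.003], 5.5, 0.094]
    - [[-0.029, 0.014, 0.003], 5.6, 0.094]
    - [[-0.0275, 0.017, 0.003], 5.5, 0.094]
    - [[-0.026, 0.0195, 0.003], 5.6, 0.094]
    - [[-0.024, 0.022, 0.003], 5.6, 0.094]
    - [[-0.0215, 0.024, 0.003], 5.5, 0.094]
    - [[-0.019, 0.026, 0.003], 5.6, 0.094]
    - [[-0.0165, 0.028, 0.003], 5.6, 0.094]
    - [[-0.014, 0.0295, 0.003], 5.5, 0.094]

```text
time_s: 3.0
ee_pos: [0.4441, -0.1655, 0.2599]
eef_rot: [3.141, -0.0, 0.539]
force: [-0.5, -0.0, 0.0]
grip_width: 0.0944
grip_force: 0.0
```

>>> jog_arm:
  rows:
    - [[-0.011, 0.0305, 0.003], 5.6, 0.094]
    - [[-0.008, 0.0315, 0.003], 5.5, 0.094]
    - [[-0.005, 0.032, 0.003], 5.6, 0.094]
    - [[-0.0015, 0.0325, 0.003], 5.6, 0.094]
    - [[0, 0, 0], 0, 0.094]
    - [[0, 0, 0], 0, 0.094]

```text
time_s: 3.5
ee_pos: [0.4694, -0.292, 0.2471]
eef_rot: [-3.141, 0.001, 0.153]
force: [-0.5, 1.0, -0.3]
grip_width: 0.0939
grip_force: 0.0
```

```bash
cat >> h.py <<'E'
def wpx(w,o,u,v,plane=None,z=None):
    K=w["K"];a,b=(u-K[0][2]),(v-K[1][2]);r=np.hypot(a,b)+1e-9;th=r/K[0][0]
    d=np.array([np.sin(th)*a/r,-np.sin(th)*b/r,-np.cos(th)])
    T=np.eye(4);T[:3,:3]=R.from_euler("xyz",o["eef_rot"]).as_matrix();T[:3,3]=o["ee_pos"]
    T=T@np.array(w["T_tool_cam"])
    if plane is None:
        if z is None: z=w["range_z"][int(v),int(u)]
        return T[:3,:3]@(d*z/-d[2])+T[:3,3]
    dw=T[:3,:3]@d;return T[:3,3]+dw*(plane-T[2,3])/dw[2]
def wcloud(w,o):
    K=w["K"];v,u=np.mgrid[0:480,0:640].astype(float);a=u-K[0][2];b=v-K[1][2];r=np.hypot(a,b)+1e-9;th=r/K[0][0]
    z=w["range_z"];s=np.tan(np.minimum(th,1.5))*z
    p=np.stack([s*a/r,-s*b/r,-z],-1)
    T=np.eye(4);T[:3,:3]=R.from_euler("xyz",o["eef_rot"]).as_matrix();T[:3,3]=o["ee_pos"]
    T=T@np.array(w["T_tool_cam"]);return p@T[:3,:3].T+T[:3,3]
E
python3 - <<'E'
from h import *
o=get_obs();w=camera("wrist");save(w,"w1.png")
print(o["time_s"],o["ee_pos"],o["eef_rot"],o["force"])
for l,h in(("tongs_grip",.08),("tongs_jaws",.028),("stand",0),("small_center",.019),("big_1_center",.025)):
    for r in spot_point(l,w)[:3]:
        u,v=r["at"][0]*640,r["at"][1]*480;print(l,round(r["p"],2),round(u),round(v),wpx(w,o,u,v,plane=h).round(4))
E
```

```text
3.5 [ 0.46944227 -0.29203588  0.24710236] [-3.14057315e+00  1.05068980e-03  1.53074432e-01] [-0.53250594  0.9528141  -0.26105387]
tongs_grip 0.32 92 107 [ 0.5682 -0.0377  0.08  ]
tongs_grip 0.2 91 50 [ 0.6299 -0.026   0.08  ]
stand 0.95 330 192 [ 0.4968 -0.3017  0.    ]
small_center 0.63 54 115 [0.5607 0.0693 0.019 ]
big_1_center 0.76 90 109 [0.5674 0.0027 0.025 ]
```

View pics/w1.png

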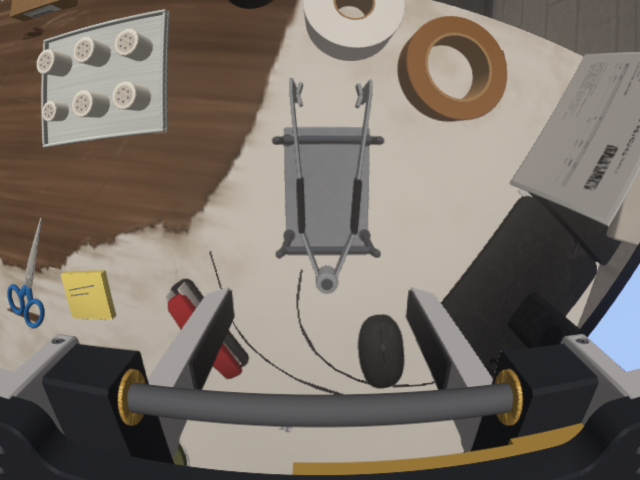

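The wrist view shows the tongs straight ahead, with grips near (301,206) and (356,206), the hinge at (326,281) and the jaws at (297,95) and (364,95). I'll take positions from these.

```bash
python3 - <<'E'
from h import *
o=get_obs();w=camera("wrist");P=wcloud(w,o)
im=w["image"].max(-1);Z=P[...,2]
v,u=np.mgrid[0:480,0:640]
m=(im<60)&(u>285)&(u<375)&(v>168)&(v<236)&(Z>.068)&(Z<.11)
n,l,s,c=cv2.connectedComponentsWithStats(m.astype(np.uint8))
for i in range(1,n):
    if s[i,4]>40:
        q=P[l==i];print(s[i],c[i].round(1),np.median(q,0).round(4),cv2.minAreaRect(np.float32(q[:,:2])),np.percentile(q[:,2],[5,95]).round(3),wpx(w,o,*c[i],plane=.085).round(4))
print("hinge",wpx(w,o,326,281),wpx(w,o,326,281,plane=.08))
for a in((297,95),(364,95)):print(wpx(w,o,*a),wpx(w,o,*a,plane=.06))
# stand wires / jaws
m=(Z>.055)&(Z<.11)&(u>270)&(u<385)&(v>75)&(v<300)
q=P[m][:,:2];print(cv2.fitLine(np.float32(q),cv2.DIST_L2,0,.01,.01).ravel())
# canister tops
m=(Z>.028)&(Z<.06)&(u<170)&(v<150)&(im>120)&(P[...,0]>.5)&(P[...,0]<.7)
n,l,s,c=cv2.connectedComponentsWithStats(m.astype(np.uint8))
for i in range(1,n):
    if s[i,4]>20: q=P[l==i];t=q[q[:,2]>np.percentile(q[:,2],60)];print("can",s[i,4],c[i].round(),t.mean(0).round(4))
E
```

```text
[299 180   7  53 298] [302.1 205.2] [ 0.4939 -0.2716  0.0917] ((0.4929368495941162, -0.2716751992702484), (0.04898207262158394, 0.005005117505788803), 10.388326644897461) [0.088 0.093] [ 0.4929 -0.2715  0.085 ]
[352 180  11  55 352] [356.7 206.6] [ 0.5006 -0.3216  0.0914] ((0.49967139959335327, -0.3220125734806061), (0.04980320483446121, 0.005558584351092577), 4.4208197593688965) [0.079 0.093] [ 0.4996 -0.3223  0.085 ]
hinge [ 0.42576981 -0.30478522  0.0961875 ] [ 0.41948766 -0.30608962  0.08      ]
[ 0.59864071 -0.24829291  0.04165463] [ 0.59654676 -0.24970577  0.06      ]
[ 0.61034866 -0.31619608  0.03765126] [ 0.60715362 -0.31401195  0.06      ]
[ 0.99175054  0.12818311  0.5021483  -0.2972292 ]
can 506 [129.  42.] [ 0.6456 -0.0487  0.0471]
can 444 [86. 49.] [0.6393 0.011  0.047 ]
can 376 [48. 60.] [0.6283 0.0726 0.047 ]
can 551 [127.  95.] [ 0.5833 -0.0571  0.047 ]
can 481 [ 85. 102.] [0.5741 0.0018 0.0468]
can 234 [ 51. 110.] [0.5659 0.0651 0.0349]
```

>>> jog_arm:
  rows:
    - [[0.013, 0.0045, 0.02], 0, 0.094]
    - [[0.013, 0.0045, 0.03], 1.3, 0.094]
    - [[0, 0, 0.035], 0, 0.094]
    - [[0, 0, 0.035], 0, 0.094]
    - [[0, 0, 0.022], 0, 0.094]
    - [[0, 0, 0.005], 0, 0.094]
    - [[0, 0, 0], 0, 0.094]
    - [[0, 0, 0], 0, 0.094]

```text
time_s: 4.52
ee_pos: [0.4975, -0.2962, 0.1026]
eef_rot: [3.14, -0.001, 0.132]
force: [0.2, -0.1, -0.3]
grip_width: 0.0941
grip_force: 0.0
```

```bash
python3 - <<'E'
from h import *
o=get_obs();w=camera("wrist");save(w,"w2.png");print(o["time_s"],o["ee_pos"],o["eef_rot"])
P=wcloud(w,o);im=w["image"].max(-1);Z=P[...,2]
m=(im<60)&(Z>.066)&(Z<.105)&(abs(P[...,0]-.496)<.04)&(abs(P[...,1]+.297)<.04)
n,l,s,c=cv2.connectedComponentsWithStats(m.astype(np.uint8))
for i in range(1,n):
    if s[i,4]>60:
        q=P[l==i];print(s[i],c[i].round(1),np.median(q,0).round(4),cv2.minAreaRect(np.float32(q[:,:2])),np.percentile(q[:,2],[5,95]).round(3))
E
```

```text
4.5167 [ 0.49748134 -0.2961988   0.10257964] [ 3.14032884e+00 -1.45640478e-03  1.32202841e-01]
[ 265  249   20   90 1131] [274.7 294.3] [ 0.4948 -0.2719  0.0912] ((0.49303293228149414, -0.27158743143081665), (0.050657980144023895, 0.006694074720144272), 9.48814868927002) [0.076 0.093]
[ 354  248   18   91 1097] [362.3 293.8] [ 0.502  -0.3211  0.0914] ((0.5000690221786499, -0.32232096791267395), (0.04997267574071884, 0.006762312259525061), 4.73471736907959) [0.077 0.093]
```

View pics/w2.png

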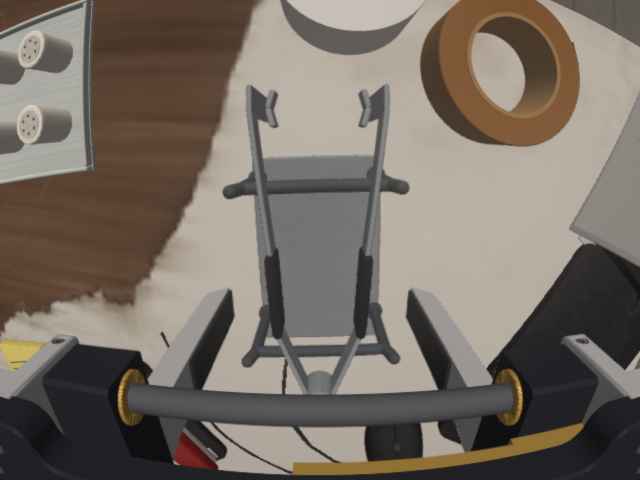

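The tongs sit centred between the fingers to about 1 mm, so I'll descend and squeeze them to 53 mm.

>>> jog_arm:
  rows:
    - [[-0.001, 0.001, 0.012], 0, 0.094]
    - [[0, 0, 0.018], 0, 0.094]
    - [[0, 0, 0.0115], 0, 0.094]
    - [[0, 0, 0], 0, 0.094]
    - [[0, 0, 0], 0, 0.07]
    - [[0, 0, 0], 0, 0.06]
    - [[0, 0, 0], 0, 0.056]
    - [[0, 0, 0], 0, 0.054]
    - [[0, 0, 0], 0, 0.053]
    - [[0, 0, 0], 0, 0.053]
    - [[0, 0, 0], 0, 0.053]
    - [[0, 0, 0], 0, 0.053]
  squeeze: 30

```text
time_s: 5.57
ee_pos: [0.4962, -0.2972, 0.0598]
eef_rot: [3.141, -0.0, 0.132]
force: [-0.2, 0.6, 2.6]
grip_width: 0.0534
grip_force: 7.4
```

```bash
python3 - <<'E'
from h import *
plan([(.4962,-.2972,.16),(.4545,.0521,.16),(.4545,.0521,.125)],.136,vmax=.028,g=.053)
E
```

```text
19 end [0.4545 0.0521 0.125 ] 0.1354
[[[0.0,0.0,-0.0251],np.float64(-0.0),0.053],[[0.0,0.0,-0.025],np.float64(-0.0),0.053],[[0.0,0.0,-0.0251],np.float64(-0.0),0.053],[[0.0,0.0,-0.025],np.float64(-0.0),0.053],[[0.0004,-0.027,-0.0],np.float64(-0.1),0.053],[[0.0004,-0.0271,-0.0],np.float64(0.0),0.053],[[0.0004,-0.027,-0.0],np.float64(0.0),0.053],[[0.0004,-0.0271,-0.0],np.float64(0.0),0.053],[[0.0004,-0.0271,-0.0],np.float64(-0.0),0.053],[[0.0004,-0.027,-0.0],np.float64(-0.0),0.053],[[0.0004,-0.0271,-0.0],np.float64(-0.0),0.053],[[0.0004,-0.027,-0.0],np.float64(-0.0),0.053]]
[[[0.0004,-0.0271,-0.0],np.float64(-0.1),0.053],[[0.0004,-0.027,-0.0],np.float64(0.0),0.053],[[0.0005,-0.0271,-0.0],np.float64(0.0),0.053],[[0.0004,-0.027,-0.0],np.float64(0.0),0.053],[[0.0005,-0.0271,-0.0],np.float64(-0.0),0.053],[[-0.0,-0.0,0.0175],np.float64(-0.0),0.053],[[-0.0,-0.0,0.0175],np.float64(-0.0),0.053]]
```

>>> jog_arm:
  rows:
    - [[0, 0, -0.01], 0, 0.053]
    - [[0, 0, -0.02], 0, 0.053]
    - [[0, 0, -0.025], 0, 0.053]
    - [[0, 0, -0.025], 0, 0.053]
    - [[0, 0, -0.015], 0, 0.053]
    - [[0, 0, -0.005], 0, 0.053]

```text
time_s: 6.07
ee_pos: [0.4966, -0.2976, 0.1627]
eef_rot: [3.139, -0.003, 0.132]
force: [-0.1, 0.4, -0.5]
grip_width: 0.0531
grip_force: 6.5
```

>>> jog_arm:
  rows:
    - [[0, -0.006, 0], 0, 0.053]
    - [[0, -0.012, 0], 0, 0.053]
    - [[0, -0.018, 0], 0, 0.053]
    - [[0, -0.024, 0], 0, 0.053]
    - [[0.001, -0.024, 0], 0, 0.053]
    - [[0.001, -0.024, 0], 0, 0.053]
    - [[0.001, -0.024, 0], 0, 0.053]
    - [[0.001, -0.024, 0], 0, 0.053]
    - [[0.001, -0.024, 0], 0, 0.053]
    - [[0, -0.024, 0], 0, 0.053]
    - [[0, -0.024, 0], 0, 0.053]
    - [[0, -0.024, 0], 0, 0.053]

```text
time_s: 7.07
ee_pos: [0.4663, -0.0446, 0.1581]
eef_rot: [-3.141, 0.002, 0.132]
force: [1.2, -0.0, -1.6]
grip_width: 0.0533
grip_force: 6.5
```

>>> jog_arm:
  rows:
    - [[0, -0.024, 0], 0, 0.053]
    - [[0, -0.024, 0], 0, 0.053]
    - [[0, -0.02, 0.005], 0, 0.053]
    - [[0, -0.015, 0.01], 0, 0.053]
    - [[0, -0.01, 0.01], 0, 0.053]
    - [[0, -0.006, 0.01], 0, 0.053]
    - [[0, 0, 0.003], 0, 0.053]
    - [[0, 0, 0], 0, 0.053]
    - [[0, 0, 0], 0, 0.053]

```text
time_s: 7.82
ee_pos: [0.4548, 0.051, 0.1213]
eef_rot: [3.142, 0.001, 0.131]
force: [-1.3, -0.7, -1.1]
grip_width: 0.0527
grip_force: 6.5
```

```bash
python3 - <<'E'
from h import *
o=get_obs();w=camera("wrist");save(w,"w3.png");print(o["time_s"],o["ee_pos"],o["eef_rot"],o["grip_width"])
P=wcloud(w,o);im=w["image"].min(-1);Z=P[...,2];X=P[...,0];Y=P[...,1]
m=(Z>.026)&(Z<.056)&(im>120)&(X>.52)&(X<.7)&(Y>-.12)&(Y<.15)
n,l,s,c=cv2.connectedComponentsWithStats(m.astype(np.uint8))
for i in range(1,n):
    if s[i,4]>60:
        q=P[l==i];zt=np.percentile(q[:,2],80);t=q[q[:,2]>zt-.003]
        (x,y),r=cv2.minEnclosingCircle(np.float32(t[:,:2]));print("can",s[i,4],c[i].round(),zt.round(4),t.mean(0).round(4),(round(x,4),round(y,4),round(r,4)))
E
```

```text
7.8167 [0.45477908 0.05097725 0.12128916] [3.14152657e+00 5.24540136e-04 1.31284667e-01] 0.05272559911564449
can 1651 [317.  20.] 0.0471 [0.6269 0.0741 0.0464] (0.6281, 0.0742, 0.0161)
can 1659 [405.  20.] 0.0471 [0.6378 0.0127 0.0465] (0.6393, 0.0124, 0.0165)
can 1497 [482.  31.] 0.0471 [ 0.6446 -0.0471  0.0465] (0.645, -0.0481, 0.0164)
can 1326 [413. 107.] 0.0472 [0.5734 0.0008 0.0465] (0.5734, 0.0026, 0.0163)
can 1035 [315. 105.] 0.035 [0.5647 0.0673 0.0343] (0.565, 0.0672, 0.0134)
can 1595 [484. 110.] 0.0471 [ 0.583  -0.0549  0.0465] (0.5833, -0.0555, 0.0163)
```

View pics/w3.png

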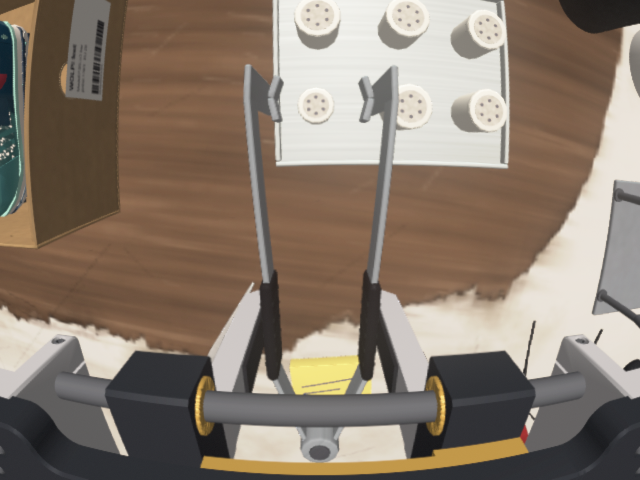

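The small canister shows at (315,105) between the open jaws at (274,100) and (367,98), with a big neighbour at (411,106). I'll measure the jaw pads in the tool frame from the same view.

```bash
python3 - <<'E'
from h import *
o=get_obs();w=camera("wrist");P=wcloud(w,o);p0=np.array(o["ee_pos"]);yw=o["eef_rot"][2]
ex=np.array([np.cos(yw),np.sin(yw),0]);ey=np.array([-np.sin(yw),np.cos(yw),0])
D=P-p0;A=D@ex;B=D@ey;H=D[...,2]
v,u=np.mgrid[0:480,0:640]
m=(A>.07)&(A<.16)&(abs(B)<.06)&(H>-.06)&(H<.04)&(P[...,2]>.06)
n,l,s,c=cv2.connectedComponentsWithStats(m.astype(np.uint8))
for i in range(1,n):
    k=l==i
    if s[i,4]>100:
        low=k&(H<-.01)
        for nm,q in(("all",k),("low",low)):
            print(nm,s[i,:4],q.sum(),"A",np.percentile(A[q],[1,50,99]).round(4),"B",np.percentile(B[q],[1,50,99]).round(4),"H",np.percentile(H[q],[1,99]).round(4))
d=np.array([.565,.067,0])-p0;print("canister ahead,left",d@ex,d@ey)
E
```

```text
all [243  64  41 117] 2421 A [0.0708 0.1026 0.1203] B [0.0202 0.0262 0.0292] H [-0.0376  0.0306]
low [243  64  41 117] 630 A [0.0972 0.1094 0.1211] B [0.0198 0.0233 0.0278] H [-0.0398 -0.0119]
all [358  65  41 116] 2419 A [0.0708 0.1022 0.12  ] B [-0.0325 -0.0297 -0.024 ] H [-0.0379  0.0306]
low [358  65  41 116] 634 A [0.0969 0.1092 0.1209] B [-0.0315 -0.0269 -0.0236] H [-0.0398 -0.0108]
canister ahead,left 0.1111755958871527 0.0015566264016630654
```

The jaw middle is 109 mm ahead and 1.9 mm to the right; the canister is 111 mm ahead and 1.6 mm to the left. I'll shift +2 mm forward and 3.5 mm left, then go down 69 mm.

>>> jog_arm:
  rows:
    - [[0.001, -0.002, 0], 0, 0.053]
    - [[0.001, -0.0015, 0], 0, 0.053]
    - [[0, 0, 0.006], 0, 0.053]
    - [[0, 0, 0.01], 0, 0.053]
    - [[0, 0, 0.01], 0, 0.053]
    - [[0, 0, 0.01], 0, 0.053]
    - [[0, 0, 0.01], 0, 0.053]
    - [[0, 0, 0], 0, 0.053]
    - [[0, 0, 0], 0, 0.053]

```text
time_s: 8.67
ee_pos: [0.4559, 0.0552, 0.0747]
eef_rot: [-3.141, 0.002, 0.132]
force: [0.1, 0.2, -0.6]
grip_width: 0.0527
grip_force: 6.5
```

```bash
python3 - <<'E'
from h import *
o=get_obs();w=camera("wrist");P=wcloud(w,o);p0=np.array(o["ee_pos"]);yw=o["eef_rot"][2]
print(o["time_s"],p0,o["force"],o["grip_width"])
cv2.imwrite("pics/w4.png",cv2.resize(cv2.cvtColor(w["image"][30:230,200:500],cv2.COLOR_RGB2BGR),(750,500)))
E
```

```text
8.6667 [0.45593696 0.05523262 0.07473651] [ 0.09243988  0.16053279 -0.60840815] 0.052730204713740465
```

View pics/w4.png

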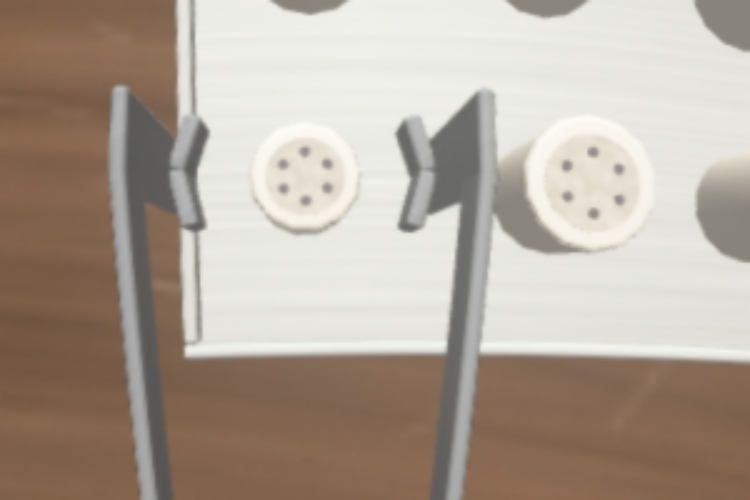

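The canister at (305,178) is centred between the jaw lips at (207) and (398). The left jaw is close over the tray rim at (190). I'll close to 51 mm and keep the jaw ends just above the 14 mm rim, at TCP z about 0.058.

>>> jog_arm:
  rows:
    - [[0, 0, 0], 0, 0.052]
    - [[0, 0, 0], 0, 0.051]
    - [[0, 0, 0.004], 0, 0.051]
    - [[0, 0, 0.005], 0, 0.051]
    - [[0, 0, 0.005], 0, 0.051]
    - [[0, 0, 0.003], 0, 0.051]
    - [[0, 0, 0], 0, 0.051]
    - [[0, 0, 0], 0, 0.051]

```text
time_s: 9.38
ee_pos: [0.4562, 0.0553, 0.0582]
eef_rot: [-3.142, 0.001, 0.132]
force: [0.9, 0.3, -0.4]
grip_width: 0.0515
grip_force: 7.3
```

```bash
python3 - <<'E'
from h import *
o=get_obs();w=camera("wrist");P=wcloud(w,o);p0=np.array(o["ee_pos"]);yw=o["eef_rot"][2]
print(o["time_s"],p0,o["force"],o["grip_width"])
ex=np.array([np.cos(yw),np.sin(yw),0]);ey=np.array([-np.sin(yw),np.cos(yw),0])
D=P-p0;A=D@ex;B=D@ey;Z=P[...,2];wh=w["image"].min(-1)>150
k=(A>.08)&(A<.14)&(abs(B)<.03)&(Z>.028)&(Z<.038)&wh;print("can",k.sum(),A[k].mean(),B[k].mean(),Z[k].max())
for sg in(1,-1):
    k=(A>.09)&(A<.13)&(B*sg>.008)&(B*sg<.04)&(Z<.05)&(Z>.018)&~wh;print(k.sum(),np.percentile(A[k],[2,98]),np.percentile(B[k],[2,50,98]),np.percentile(Z[k],[2,98]))
cv2.imwrite("pics/w5.png",cv2.resize(cv2.cvtColor(w["image"][50:250,200:500],cv2.COLOR_RGB2BGR),(750,500)))
E
```

```text
9.3833 [0.45617476 0.05525277 0.05820558] [ 0.91719964  0.28921796 -0.40595158] 0.05152401457774371
can 2223 0.10941089923129137 -0.002447374869534136 0.037924821681012494
373 [0.09718829 0.11975496] [0.01774366 0.02143417 0.02558514] [0.01959558 0.04946649]
345 [0.09685885 0.11953937] [-0.02901205 -0.02480189 -0.02144911] [0.0193289  0.04897269]
```

View pics/w5.png

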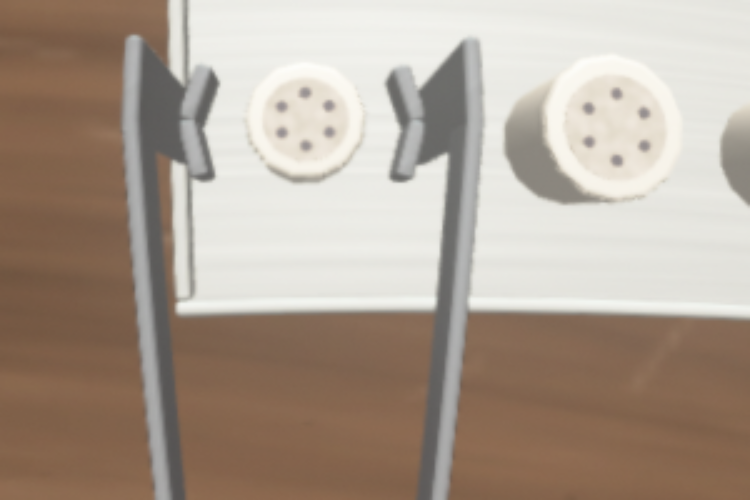

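The canister at (305,120) is centred between the pads at (200,120) and (403,120), and everything is clear. Closing now.

>>> jog_arm:
  rows:
    - [[0, 0, 0], 0, 0.049]
    - [[0, 0, 0], 0, 0.048]
    - [[0, 0, 0], 0, 0.047]
    - [[0, 0, 0], 0, 0.046]
    - [[0, 0, 0], 0, 0.045]
    - [[0, 0, 0], 0, 0.044]
    - [[0, 0, 0], 0, 0.043]
    - [[0, 0, 0], 0, 0.041]
    - [[0, 0, 0], 0, 0.039]
    - [[0, 0, 0], 0, 0.039]
    - [[0, 0, 0], 0, 0.039]
    - [[0, 0, 0], 0, 0.039]
  squeeze: 32

```text
time_s: 10.43
ee_pos: [0.4563, 0.0552, 0.0585]
eef_rot: [3.142, 0.0, 0.132]
force: [0.1, 0.2, -1.7]
grip_width: 0.0435
grip_force: 32.0
```

>>> jog_arm:
  rows:
    - [[0, 0, -0.003], 0, 0.039]
    - [[0, 0, -0.006], 0, 0.039]
    - [[0, 0, -0.01], 0, 0.039]
    - [[0, 0, -0.012], 0, 0.039]
    - [[0, 0, -0.012], 0, 0.039]
    - [[0, 0, -0.01], 0, 0.039]
    - [[0, 0, -0.005], 0, 0.039]
    - [[0, 0, 0], 0, 0.039]

```text
time_s: 11.1
ee_pos: [0.4569, 0.0553, 0.1178]
eef_rot: [3.141, -0.002, 0.132]
force: [-0.2, -0.2, -0.8]
grip_width: 0.0436
grip_force: 32.0
```

```bash
python3 - <<'E'
from h import *
o=get_obs();w=camera("wrist")
print(o["time_s"],o["ee_pos"],o["force"],o["grip_width"],o["grip_force"])
cv2.imwrite("pics/w6.png",cv2.resize(cv2.cvtColor(w["image"][0:300,150:550],cv2.COLOR_RGB2BGR),(800,600)))
E
```

```text
11.1 [0.456857   0.05527485 0.11783267] [-0.19551424 -0.22081227 -0.81193883] 0.043569897703248706 31.966230869293213
```

View pics/w6.png

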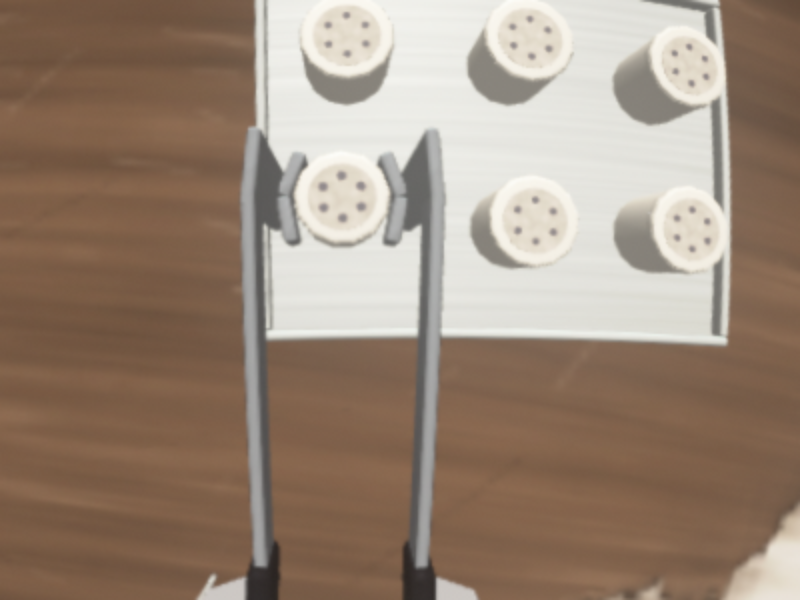

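The canister is pinched in the jaws at (342,198) and lifted clear, and the other five are still in place. I'll rise and carry it to the box.

```bash
python3 - <<'E'
from h import *
c=camera("top");P=cloud(c);X,Y,Z=P[...,0],P[...,1],P[...,2]
m=(Z>.108)&(Z<.128)&(X>.42)&(X<.72)&(Y>.2)&(Y<.54)
q=P[m];print(q.min(0),q.max(0),cv2.minAreaRect(np.float32(q[:,:2])))
for nm,k in(("front",q[q[:,0]<.48]),("right",q[q[:,1]<.26]),("left",q[q[:,1]>.48])):
    if len(k)>3:print(nm,len(k),np.median(k,0).round(3),cv2.fitLine(np.float32(k[:,:2]),cv2.DIST_HUBER,0,.01,.01).ravel().round(3))
r=spot_point("box_mouth",c)[0];print(r["p"],px2w(c,r["at"][0]*640,r["at"][1]*480,plane=.118))
plan([(.4569,.0553,.205),(.454,.350,.205)],.2,vmax=.022,g=.039)
E
```

```text
[0.44142939 0.23527558 0.10812529] [0.6908393  0.51197473 0.12789556] ((0.5682520270347595, 0.37323442101478577), (0.2395796775817871, 0.26189756393432617), 4.5224480628967285)
front 159 [0.454 0.376 0.117] [ 0.084 -0.996  0.45   0.38 ]
right 174 [0.553 0.245 0.116] [0.998 0.066 0.56  0.245]
left 230 [0.569 0.496 0.117] [0.997 0.079 0.558 0.496]
0.69 [0.56295915 0.37389255 0.118     ]
19 end [0.454 0.35  0.205] 0.1999
[[[0.0002,0.0,-0.0178],np.float64(-0.2),0.039],[[0.0002,0.0,-0.0178],np.float64(-0.2),0.039],[[0.0001,0.0,-0.0178],np.float64(-0.2),0.039],[[0.0002,0.0,-0.0178],np.float64(-0.2),0.039],[[0.0002,0.0,-0.0178],np.float64(-0.2),0.039],[[0.0029,-0.0208,0.0],np.float64(-0.2),0.039],[[0.003,-0.0208,0.0],np.float64(-0.2),0.039],[[0.0031,-0.0209,0.0],np.float64(-0.2),0.039],[[0.0031,-0.0208,0.0],np.float64(-0.2),0.039],[[0.0033,-0.0208,0.0],np.float64(-0.3),0.039],[[0.0033,-0.0208,0.0],np.float64(-0.2),0.039],[[0.0034,-0.0207,0.0],np.float64(-0.2),0.039]]
[[[0.0034,-0.0208,0.0],np.float64(-0.2),0.039],[[0.0036,-0.0208,0.0],np.float64(-0.2),0.039],[[0.0036,-0.0207,0.0],np.float64(-0.2),0.039],[[0.0037,-0.0207,0.0],np.float64(-0.2),0.039],[[0.0038,-0.0207,0.0],np.float64(-0.2),0.039],[[0.0038,-0.0207,0.0],np.float64(-0.2),0.039],[[0.0039,-0.0207,0.0],np.float64(-0.2),0.039]]
```

>>> jog_arm:
  rows:
    - [[0, 0, -0.005], 0, 0.039]
    - [[0, 0, -0.01], 0, 0.039]
    - [[0, 0, -0.015], 0, 0.039]
    - [[0, 0, -0.018], 0, 0.039]
    - [[0, 0, -0.018], 0, 0.039]
    - [[0, 0, -0.012], 0, 0.039]
    - [[0, 0, -0.007], 0, 0.039]
    - [[0, 0, -0.003], 0, 0.039]

```text
time_s: 11.92
ee_pos: [0.4566, 0.0553, 0.2057]
eef_rot: [3.141, -0.002, 0.132]
force: [0.3, 0.6, -1.5]
grip_width: 0.0436
grip_force: 32.0
```

>>> jog_arm:
  rows:
    - [[0.001, -0.006, 0], 0, 0.039]
    - [[0.002, -0.012, 0], 0, 0.039]
    - [[0.002, -0.018, 0], 0, 0.039]
    - [[0.002, -0.02, 0], 0, 0.039]
    - [[0.002, -0.02, 0], 0, 0.039]
    - [[0.002, -0.02, 0], 0, 0.039]
    - [[0.002, -0.02, 0], 0, 0.039]
    - [[0.002, -0.02, 0], 0, 0.039]
    - [[0.002, -0.02, 0], 0, 0.039]
    - [[0.003, -0.02, 0], 0, 0.039]
    - [[0.003, -0.02, 0], 0, 0.039]
    - [[0.003, -0.02, 0], 0, 0.039]

```text
time_s: 12.92
ee_pos: [0.453, 0.2741, 0.2034]
eef_rot: [3.141, 0.002, 0.132]
force: [0.8, -1.0, -1.0]
grip_width: 0.0437
grip_force: 32.0
```

>>> jog_arm:
  rows:
    - [[0.003, -0.02, 0], 0, 0.039]
    - [[0.002, -0.02, 0], 0, 0.039]
    - [[0.002, -0.018, 0.001], 0, 0.039]
    - [[0.002, -0.012, 0.002], 0, 0.039]
    - [[0.001, -0.008, 0.002], 0, 0.039]
    - [[0.001, -0.006, 0.002], 0, 0.039]
    - [[0, 0, 0], 0, 0.039]
    - [[0, 0, 0], 0, 0.039]
    - [[0, 0, 0], 0, 0.039]
    - [[0, 0, 0], 0, 0.039]

```text
time_s: 13.75
ee_pos: [0.4537, 0.3569, 0.1977]
eef_rot: [-3.142, -0.0, 0.131]
force: [0.4, -1.0, -1.8]
grip_width: 0.0434
grip_force: 32.0
```

```bash
python3 - <<'E'
from h import *
o=get_obs();w=camera("wrist");P=wcloud(w,o)
print(o["time_s"],o["ee_pos"],o["eef_rot"],o["force"],o["grip_width"],o["grip_force"])
p0=np.array(o["ee_pos"]);yw=o["eef_rot"][2];ex=np.array([np.cos(yw),np.sin(yw),0]);ey=np.array([-np.sin(yw),np.cos(yw),0])
D=P-p0;A=D@ex;B=D@ey
k=(A>.08)&(A<.14)&(abs(B)<.02)&(D[...,2]>-.04)&(D[...,2]<0)&(w["image"].min(-1)>140)
print("canister top",k.sum(),P[k].mean(0),np.percentile(P[k][:,2],[5,95]))
for n in("front",):
    r=spot_point("box_mouth",w)
    for q in r[:2]:print(q["p"],wpx(w,o,q["at"][0]*640,q["at"][1]*480,plane=.118))
save(w,"w7.png")
E
```

```text
13.75 [0.45371234 0.35694883 0.19768489] [-3.14154460e+00 -3.01819460e-04  1.31197953e-01] [ 0.3652067  -0.95069694 -1.82415561] 0.04344761163096171 31.965969800949097
canister top 2247 [0.56210151 0.369368   0.17396042] [0.17198869 0.17642227]
```

View pics/w7.png

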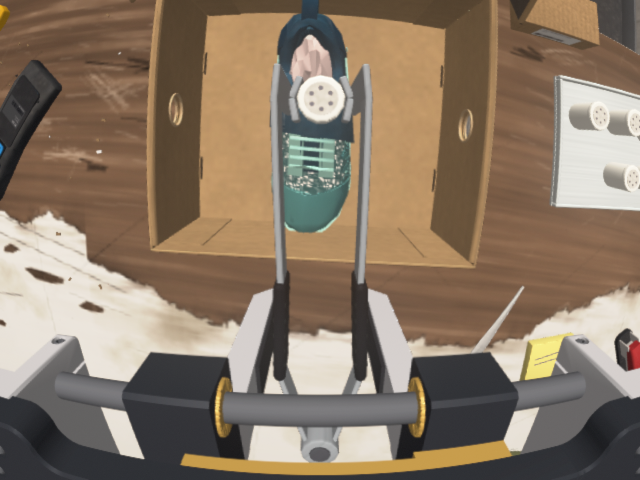

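The canister at (321,98) is pinched in the tongs over the middle of the open box, and its bottom is about 26 mm above the rim. Handing in.

```bash
python3 -c "
from station import *
print(hand_in())"
```

```text
the job is handed in; nothing more can be done
None
```

The job is handed in at about 14 s: the small canister is pinched in the tongs above the middle of the open box, about 26 mm over the rim, and my last views showed the other five still standing in place and the lid untouched.

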